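Tap the spare spindle nut of a lab jack

TASK

Run the thread tap down into the brass nut held in the vice, the way one taps by hand: half a turn clockwise, a quarter turn back to break the chip, half a turn clockwise and a quarter back once more, then clockwise again until the red depth collar lands on the nut. Take fresh grips of the cross-handle as needed, do not bend the tap sideways, and leave everything else on the bench where it is and the tap released, standing straight.

Things in the scene. Friction and masses are not known exactly. Their poses are not given: they have to be found in the camera images.
- tap (a joint): the tap's angle in rad, growing as it is turned clockwise seen from above (screwing in). It starts between 0 and 0.4; at 6.2 the red collar lands on the nut and the tap stops hard. The thread itself draws the tap down 4 mm per full turn (0.64 mm per rad); turning takes about 0.13 N m and it stays where it is left
- tap_handle (a point): centre of the tap's bright metal cross-handle, on the tap's axis: a level flat bar 90 mm long, 14 mm wide, 24 mm tall, one end yellow, 127 mm above the bench (less the feed), its top 12 mm higher. x runs along the bar to the yellow end, y across, z up; it turns with the tap. It yields sideways like a spring pivoting at the nut's top, 55 mm below: 5 N leans it 0.017 rad (1 mm)
- collar (a point): centre of the underside of the red depth collar on the tap (30 mm wide, 10 mm tall), 4 mm above the nut at joint 0, touching it at 6.2. Between collar and bar the bare steel shank is 11 mm thick and 29 mm long
- nut_top (a point): centre of the top of the brass nut blank (40 mm square) in the blue vice, on the tap's axis, 72 mm above the bench; z up. The vice is bolted down: jaws 80 mm along x, 104 mm along y, 64 mm tall, and a screw with a crossbar reaching 107 mm along -y
- spare_nut: loose spare brass nut blank, 40 x 40 x 50 mm tall, 85 to 112 mm from the tap; origin at its underside
- oil_bottle: loose small white bottle with red cap, 30 mm wide, 65 mm tall, near the vice; origin at its underside
- amber_bottle: loose amber bottle, 72 mm wide, 150 mm tall; origin at its underside
- beaker: loose clear beaker, 72 mm wide, 90 mm tall; origin at its underside
- jar: loose clear jar with white lid, 70 mm wide, 90 mm tall; origin at its underside
- tip_box: loose box of yellow pipette tips, 85 x 120 x 55 mm tall; origin at its underside
- wipe_box: loose blue box of wipes, 110 x 130 x 70 mm tall; origin at its underside
- spanner: loose spanner lying flat at the robot's left; origin at its underside
Things that resemble listed ones, but are neither listed nor needed, are in the scene too. Leave any green or turquoise look-alike of the part that bears tap alone.

How it is judged:
By the outcome, as a careful person would: the job done as asked, in the order asked, and still so for the second after the job is handed in, with the robot touching nothing.
It also fails if it takes over 72 s, if anything falls off the work surface, if the arm or the gripper's body presses on something with over 40 N, if the wrist force passes 120 N, or if a joint passes its speed limit or range.

ROBOT

A 7-joint arm with a two-finger parallel gripper is mounted at the origin on the work surface. World frame = base frame: x ahead of the robot, y to its left, z up, the work surface at z = 0. Lengths are in m, angles in rad, forces in N, time in s.
With the tool pointing down it reaches from about 0.4 to 0.925 m from the base axis. Payload 5.6 kg.
Tool frame: the origin (TCP) lies midway between the tips of the shut fingers; the grasp point (between the pads) lies robot.grip_depth behind it (robot.grip_depth is the distance from the TCP to the grasp point, in m); z points along the fingers, y is the line along which they close (so a half turn about z gives the same grasp; the last joint's range is limited). The gripper opens to 85 mm and grips with 20 to 120 N. Pads are 22 mm wide; open, the fingers measure 114 mm over their backs; the gripper's body (76 mm by 85 mm) begins 54 mm behind the grasp point. The pads swing forward as they close: fully open they stand 13 mm farther back than shut.
Start: joints at [-1.269, 0.468, -0.012, 1.603, 0.006, 1.071, -0.056], TCP at [0.22, 0.612, 0.231] pointing down, gripper open.
Joint ranges: [-2.53, 2.53], [-0.31, 2.02], [-1.57, 1.55], [0.28, 2.44], [-1.29, 4.43], [0.15, 1.84], [-2.92, 2.92]. Speed limits (rad/s): [2.57, 2.57, 3.14, 3.14, 3.14, 3.14, 3.14].

INTERFACE

Orientations are given as [roll, pitch, yaw] about the fixed x, y, z axes, in that order (R = Rz(yaw) Ry(pitch) Rx(roll)).
In Python, from rig import robot, capture, order gives the robot as it stands.
- The arm moves only by the shell command python3 -m crank 'ROWS' [OPENING]. ROWS is JSON, a list that holds one entry, the list of rows, each a list of 6 numbers: the shift along the tool's x, y, z in cm, then the turn, a rotation vector about the tool's x, y, z in degrees. A call has exactly 5 rows; each row shifts and turns the commanded pose from where the row before left it, along the tool's axes as they then stand; what a row does not reach is not made up. A row lasts 1/8 s, in which the tool goes at most 62.5 mm and 10.7 degrees, less where a joint would pass 70% of its speed; a pose out of reach is approached as far as the arm can. A call with a gripper value outside its range is refused whole. OPENING is the finger opening in cm, from 0 to 8.54, set as the call begins (- or left out, the last holds). The fingers move at their own pace and stop on an object; the grip force is fixed at half the most. Time passes only in rows, so rows that do not move let the fingers close, or fill a call up. It gives the time, the measured TCP pose, the force, the opening and the grip force at its end, in the units of the state.
- robot.observe(): the state, without advancing time (a new reading comes with each control period).
- capture(name): name is "side" or "top" or "wrist"; returns a dict with "pixels" (384x512x3 uint8, red, green, blue), "camera_matrix" (3x3 intrinsics, pixels), "dist" ([k1, k2, p1, p2, k3] as OpenCV has them; the pictures are not rectified), "cam_to_world" (4x4, takes a point from camera to world coordinates). Camera axes: x right, y down, z forward; pixel columns grow to the right and rows downward; lengths in m; the calibration is good to about 2 mm. A picture is of the moment at which its call begins. There is no depth.
- order.hand_in(): hands the job in; it is judged then, once.
The state is a dict: "time": time; "q": joint angles; "qvel": joint speeds; "joint_efforts": joint torques, N m; "position": TCP position; "orientation": TCP orientation; "force": force on the tool from outside, world axes, zero at the start; "moment": the same for the moment, N m; "width": finger opening in m; "grasp_force": force on a finger pad.
Only numpy, scipy, OpenCV 4.12 (cv2) and the standard library are available. Lean on these libraries where they do the work, as an engineer would, in place of code of your own. Each camera call takes 0.05 s, during which the arm holds its last target. There are 200 camera calls.

## Working session

There is one attempt and no reset: what is moved stays moved. The work goes in short steps, Python scripts to look and compute and a shell command to move; the robot and the scene stay as the last step left them, time stands still between calls to the robot, and variables do not carry over. Pictures are saved under pics/ and viewed, at most 10 in all, crops included, and the job is handed in when it is done.

```bash
ls; mkdir -p pics; python3 - <<'E'
from rig import robot, capture
import cv2,pickle
print(robot.observe(), robot.grip_depth)
for n in ("side","top"):
    c=capture(n); pickle.dump(c,open(f"pics/{n}0.pkl","wb")); cv2.imwrite(f"pics/{n}0.png",c["pixels"][:,:,::-1]); print(n,c["camera_matrix"],c["dist"],c["cam_to_world"])
E
```

```text
pics
{'time': 0.0, 'q': array([-1.26899972,  0.46837206, -0.01161719,  1.60366124,  0.00600003,
        1.07144146, -0.05628275]), 'qvel': array([ 0.00262217, -0.00268077, -0.0003335 ,  0.00270181,  0.00022762,
        0.00026286, -0.00028444]), 'joint_efforts': array([ 5.06385197e-05, -5.32382262e+01,  2.12265481e-02, -2.51315564e+01,
        1.13942177e-02,  7.36681715e-03, -1.56219767e-05]), 'position': array([0.21956162, 0.61116695, 0.23032611]), 'orientation': array([-3.13974919e+00,  1.21641663e-04,  2.79676248e+00]), 'force': array([-0.23368857, -0.70799373,  0.26736482]), 'moment': array([ 0.02811525, -0.02850519,  0.01753735]), 'grasp_force': 0.0, 'width': 0.08522781238972044} 0.0187
side [[371.24460534   0.         256.51141936]
 [  0.         371.24460534 192.96184152]
 [  0.           0.           1.        ]] [-0.05706931  0.          0.          0.          0.        ] [[-0.96978769 -0.16005967  0.18409979  0.36204805]
 [-0.24344006  0.58616943 -0.77274985  0.77174622]
 [ 0.01577241 -0.79422056 -0.60742484  0.74564753]
 [ 0.          0.          0.          1.        ]]
top [[350.86380796   0.         253.15053586]
 [  0.         350.86380796 190.5193271 ]
 [  0.           0.           1.        ]] [0.03429707 0.         0.         0.         0.        ] [[ 0.01578738 -0.99740249  0.07027829  0.50336159]
 [-0.99981691 -0.01650746 -0.00967706 -0.01951823]
 [ 0.01081204 -0.07011265 -0.99748048  1.25094477]
 [ 0.          0.          0.          1.        ]]
```

View pics/top0.png

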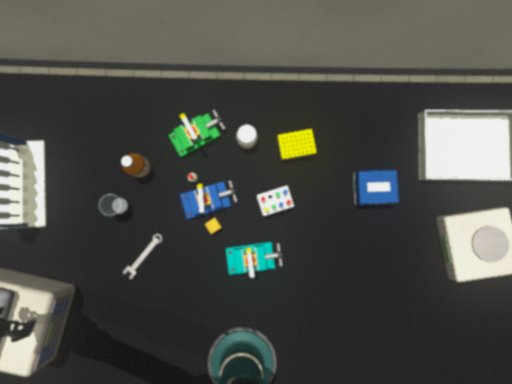

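View pics/side0.png

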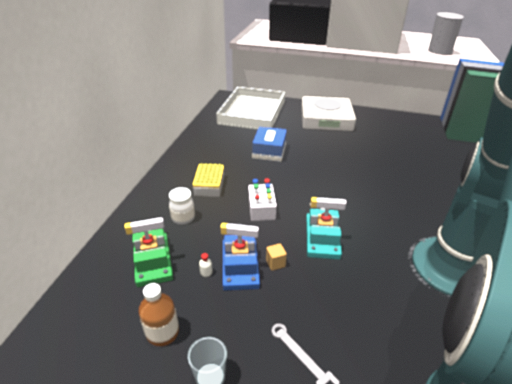

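Top: blue vice at about (207,199), its bar with the yellow end at about (200,187), spare nut (213,226), oil bottle (192,176). The green and turquoise vices are look-alikes. The side view agrees: yellow end at (224,229), bar running to (258,231).

```bash
cat > h.py <<'E'
import numpy as np,cv2
def pt(c,uv,z):
    u=cv2.undistortPoints(np.array([[uv]],float),c["camera_matrix"],c["dist"])[0,0]
    T=c["cam_to_world"]; d=T[:3,:3]@[u[0],u[1],1]; o=T[:3,3]
    return o+d*(z-o[2])/d[2]
def proj(c,P):
    T=np.linalg.inv(c["cam_to_world"]); return cv2.projectPoints(np.array([P],float),cv2.Rodrigues(T[:3,:3])[0],T[:3,3],c["camera_matrix"],c["dist"])[0][0,0]
def masks(c):
    h=cv2.cvtColor(c["pixels"],cv2.COLOR_RGB2HSV).astype(int); H,S,V=h[...,0],h[...,1],h[...,2]
    return dict(yel=(H>20)&(H<34)&(S>130)&(V>150),white=(S<60)&(V>150),red=((H<8)|(H>172))&(S>140)&(V>100),brass=(H>12)&(H<24)&(S>110)&(V>100),blue=(H>100)&(H<125)&(S>120)&(V>60))
def blobs(m,x0,y0,x1,y1,mn=4):
    a=np.zeros_like(m,np.uint8);a[y0:y1,x0:x1]=m[y0:y1,x0:x1]
    n,l,s,ce=cv2.connectedComponentsWithStats(a)
    return [(ce[i].round(1),s[i].tolist()) for i in range(1,n) if s[i][4]>=mn]
E
python3 - <<'E'
import pickle,cv2
from h import *
c=pickle.load(open("pics/top0.pkl","rb"));s=pickle.load(open("pics/side0.pkl","rb"))
for n,m in masks(c).items(): 
  print(n)
  for b in blobs(m,170,165,245,245): print(b,pt(c,b[0],.139).round(4), pt(c,b[0],.05).round(4))
a=c["pixels"][160:250,165:265];b=s["pixels"][215:295,190:300]
im=np.hstack([cv2.resize(a,(400,360),interpolation=2),cv2.resize(b,(400,360),interpolation=2)])
cv2.imwrite("pics/crop0.png",im[:,:,::-1])
E
```

```text
yel
(array([199.2, 185.6]), [197, 184, 6, 4, 20]) [0.5945 0.1411 0.139 ] [0.6018 0.1539 0.05  ]
(array([208.1, 202.1]), [207, 201, 3, 3, 8]) [0.5426 0.1116 0.139 ] [0.5458 0.1221 0.05  ]
(array([212.5, 225.2]), [205, 218, 16, 15, 148]) [0.4701 0.096  0.139 ] [0.4675 0.1052 0.05  ]
white
(array([194.1, 175.5]), [193, 173, 3, 6, 10]) [0.6264 0.1581 0.139 ] [0.6363 0.1723 0.05  ]
(array([230.3, 184.2]), [230, 182, 2, 5, 6]) [0.6006 0.0426 0.139 ] [0.6084 0.0476 0.05  ]
(array([200.2, 200. ]), [196, 189, 9, 24, 140]) [0.5489 0.1367 0.139 ] [0.5525 0.1492 0.05  ]
(array([209.4, 197.4]), [207, 191, 5, 15, 17]) [0.5576 0.1079 0.139 ] [0.5619 0.1181 0.05  ]
(array([224.4, 192.8]), [219, 190, 12, 6, 40]) [0.5729 0.0608 0.139 ] [0.5785 0.0672 0.05  ]
(array([234.5, 198. ]), [234, 196, 2, 5, 6]) [0.557  0.0284 0.139 ] [0.5612 0.0323 0.05  ]
red
(array([190. , 175.6]), [188, 174, 5, 4, 14]) [0.6259 0.171  0.139 ] [0.6357 0.1863 0.05  ]
(array([205.3, 199.1]), [205, 197, 2, 5, 7]) [0.552  0.1207 0.139 ] [0.5559 0.1319 0.05  ]
brass
(array([206.9, 199.1]), [204, 194, 6, 11, 34]) [0.5521 0.1156 0.139 ] [0.556  0.1265 0.05  ]
(array([218.8, 224.1]), [216, 219, 6, 9, 16]) [0.4739 0.0762 0.139 ] [0.4715 0.0839 0.05  ]
(array([209.6, 228.1]), [204, 221, 16, 13, 45]) [0.4609 0.1048 0.139 ] [0.4575 0.1148 0.05  ]
blue
(array([217.7, 197.1]), [204, 181, 28, 33, 460]) [0.5589 0.0817 0.139 ] [0.5634 0.0898 0.05  ]
(array([204.4, 189.2]), [204, 187, 2, 5, 9]) [0.5833 0.1243 0.139 ] [0.5897 0.1359 0.05  ]
(array([189.3, 204.2]), [179, 190, 22, 29, 379]) [0.5351 0.1707 0.139 ] [0.5376 0.1859 0.05  ]
```

View pics/crop0.png

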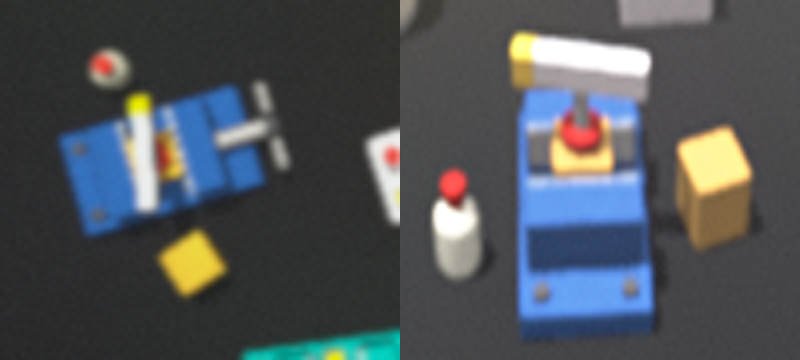

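The crop shows the bar nearly along +x, leaning slightly to +y, with the yellow end far from the robot. It is centred at about (200.5,198), or (0.556, 0.136) on the z=0.139 plane. The surroundings stay below bar height, so a centred top grasp is clear. I'll move above it first.

```bash
cat >> h.py <<'E'
from scipy.spatial.transform import Rotation as Ro
def pose(s):
    return s["position"],Ro.from_euler("xyz",s["orientation"]).as_matrix()
def rel(s,p,yaw=None):
    x,R=pose(s); d=(R.T@(np.array(p)-x)*100).round(3)
    w=None if yaw is None else np.degrees((yaw_err:=((s["orientation"][2]-yaw+np.pi)%(2*np.pi)-np.pi)))
    return d,w
E
python3 - <<'E'
import pickle
from h import *
from rig import robot
c=pickle.load(open("pics/top0.pkl","rb"))
m=masks(c); a=(m["white"]|m["yel"]).astype(np.uint8); b=np.zeros_like(a); b[182:216,193:205]=a[182:216,193:205]
n,l,s,ce=cv2.connectedComponentsWithStats(b); print(s,ce)
ys,xs=np.nonzero(b); r=cv2.minAreaRect(np.c_[xs,ys].astype(np.float32)); print(r)
q=[pt(c,u,.139) for u in cv2.boxPoints(r)]; print(np.round(q,4), pt(c,r[0],.139))
print(rel(robot.observe(),[.556,.136,.2303]))
E
```

```text
[[     0      0    512    384 196446]
 [   197    184      6      4     20]
 [   196    189      9     24    140]
 [   195    191      1      2      2]] [[255.54578866 191.49454812]
 [199.25       185.65      ]
 [200.15       199.98571429]
 [195.         191.5       ]]
((199.86997985839844, 198.0900115966797), (28.42569351196289, 7.9195966720581055), 81.8698959350586)
[[0.5975 0.1578 0.139 ]
 [0.6015 0.1331 0.139 ]
 [0.5125 0.1181 0.139 ]
 [0.5086 0.1427 0.139 ]] [0.55489977 0.13791406 0.139     ]
(array([-47.724, -33.351,   0.072]), None)
```

```bash
python3 -m crank '[[[-4.8,-3.35,0,0,0,0],[-4.8,-3.35,0,0,0,0],[-4.8,-3.35,0,0,0,0],[-4.8,-3.35,0,0,0,0],[-4.8,-3.35,0,0,0,0]]]'; python3 -m crank '[[[-4.8,-3.35,0,0,0,0],[-4.8,-3.35,0,0,0,0],[-4.8,-3.35,0,0,0,0],[-4.8,-3.35,0,0,0,0],[-3.5,-2.2,0,0,0,0]]]'; python3 - <<'E'
from h import *
from rig import robot
s=robot.observe();print(s["q"],s["position"],s["orientation"])
print(rel(s,[.555,.137,.23],.15),rel(s,[.555,.137,.23],.15-np.pi))
E
```

```text
time: 0.72
position: [0.3898, 0.3711, 0.2311]
orientation: [-3.141, -0.0, 2.797]
force: [1.0, 1.1, 0.1]
width: 0.0855
grasp_force: 0.0
time: 1.35
position: [0.5509, 0.1464, 0.2311]
orientation: [-3.141, 0.0, 2.794]
force: [0.5, 0.9, 0.5]
width: 0.0855
grasp_force: 0.0
[-0.49451505  0.33213596  0.21783161  1.81552675 -0.08281166  1.00309467
  0.97967833] [0.5509459  0.1464172  0.23111915] [-3.14082772e+00  1.86556784e-04  2.79409774e+00]
(array([-0.702, -0.747,  0.113]), np.float64(151.4956408682784)) (array([-0.702, -0.747,  0.113]), np.float64(-28.504359131721596))
```

```bash
python3 -m crank '[[[-0.7,-0.75,0.1,0,0,0],[0,0,0,0,0,-9.5],[0,0,0,0,0,-9.5],[0,0,0,0,0,-9.5],[0,0,0,0,0,0]]]'; python3 - <<'E'
from h import *
import pickle
from rig import robot,capture
s=robot.observe();print(s["q"],s["position"],s["orientation"])
c=capture("wrist");pickle.dump(c,open("pics/w1.pkl","wb"));cv2.imwrite("pics/w1.png",c["pixels"][:,:,::-1]);print(c["cam_to_world"].round(3))
for n in("yel","white","red"): 
  print(n)
  for b in blobs(masks(c)[n],0,0,512,384,60): print(b,pt(c,b[0],.1385).round(4))
E
```

```text
time: 1.98
position: [0.5532, 0.141, 0.23]
orientation: [3.141, -0.001, -2.989]
force: [-0.0, -0.4, 0.3]
width: 0.0853
grasp_force: 0.0
[-0.41002106  0.33398457  0.12683811  1.80951193 -0.05014122  1.00188177
  1.45998826] [0.55315873 0.14096943 0.2300112 ] [ 3.14094050e+00 -8.21468456e-04 -2.98933617e+00]
[[-0.152  0.941  0.304  0.475]
 [ 0.988  0.144  0.048  0.128]
 [ 0.001  0.308 -0.951  0.373]
 [ 0.     0.     0.     1.   ]]
yel
(array([ 36.2, 121.7]), [28, 114, 17, 16, 210]) [ 0.5155 -0.0333  0.1385]
(array([247.3, 244.9]), [239, 237, 18, 16, 254]) [0.5931 0.1425 0.1385]
(array([ 16.7, 286.8]), [0, 256, 41, 58, 1631]) [ 0.671  -0.064   0.1385]
white
(array([447.6,  41. ]), [401, 0, 103, 87, 1815]) [0.4129 0.2611 0.1385]
(array([ 39. , 142.6]), [0, 98, 84, 87, 4109]) [ 0.5315 -0.0317  0.1385]
(array([269.8, 172.8]), [263, 138, 14, 73, 266]) [0.5289 0.1507 0.1385]
(array([229.2, 178.9]), [222, 145, 17, 71, 231]) [0.5386 0.1201 0.1385]
(array([249.6, 191.7]), [240, 146, 21, 92, 1583]) [0.5465 0.1375 0.1385]
(array([155.7, 165.7]), [151, 154, 11, 24, 156]) [0.5366 0.0621 0.1385]
(array([484.2, 183.9]), [466, 165, 37, 39, 1112]) [0.5105 0.3274 0.1385]
(array([182.7, 184.2]), [165, 176, 37, 17, 423]) [0.5484 0.0843 0.1385]
(array([166.6, 207.7]), [161, 198, 11, 21, 140]) [0.5701 0.0729 0.1385]
(array([278. , 238.4]), [267, 230, 24, 21, 297]) [0.5833 0.167  0.1385]
(array([ 36.1, 279.3]), [27, 253, 19, 53, 111]) [ 0.6589 -0.0435  0.1385]
(array([267.6, 338.6]), [262, 328, 13, 23, 76]) [0.6888 0.1762 0.1385]
(array([182.8, 349.8]), [177, 343, 12, 15, 83]) [0.7157 0.097  0.1385]
red
(array([ 48.4, 158. ]), [40, 151, 18, 15, 210]) [ 0.5429 -0.0243  0.1385]
(array([238.3, 182.9]), [235, 172, 6, 23, 91]) [0.5407 0.1276 0.1385]
(array([261.6, 183. ]), [260, 173, 5, 21, 73]) [0.538  0.1457 0.1385]
(array([280.2, 251.3]), [273, 244, 15, 15, 164]) [0.5949 0.171  0.1385]
```

View pics/w1.png

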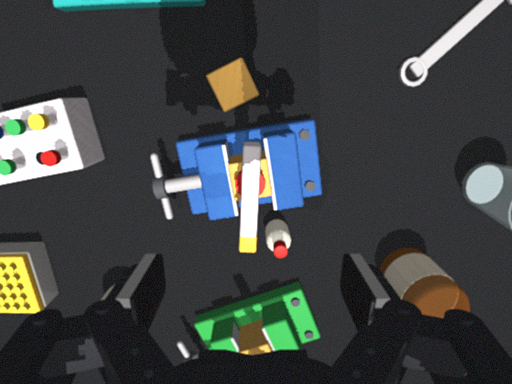

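Wrist view: the bar runs from (251,143), where a grey end face shows, to the yellow end at (247,252). The red collar sits beneath it at (250,183), and the nut is in the blue jaws. Now I'll fit the bar's axis.

```bash
python3 - <<'E'
from h import *
import pickle
from rig import robot
c=pickle.load(open("pics/w1.pkl","rb"))
m=masks(c); h=cv2.cvtColor(c["pixels"],cv2.COLOR_RGB2HSV)
a=((h[...,2]>185)&(h[...,1]<60))|m["yel"]
P=[]
for y in range(138,258):
  x=np.nonzero(a[y,236:263])[0]+236
  if y<168 or y>246: print(y,x.min() if len(x) else 0,x.max() if len(x) else 0,len(x),h[y,250].tolist())
  if 170<y<245: P.append(pt(c,((x.min()+x.max())/2,y),.1388))
P=np.array(P); vx,vy,x0,y0=cv2.fitLine(P[:,:2].astype(np.float32),2,0,.001,.001).ravel()
print("phi",np.arctan2(vy,vx),np.arctan2(-vy,-vx))
for uv in [(251,160),(251,162),(247,252.5)]: print(uv,pt(c,uv,.1388))
# collar 
rd=m["red"][168:200,230:270]; ys,xs=np.nonzero(rd); print(xs.min()+230,xs.max()+230,ys.min()+168,ys.max()+168)
print(pt(c,(249.8,183.5),.08))
# brass nut in top + side check of axis
for n in ["side"]:
  s=pickle.load(open("pics/side0.pkl","rb")); print([proj(s,p) for p in [(.555,.1375,.081),(.555,.1375,.139)]])
  print(blobs(masks(s)["red"],225,215,255,260), blobs(masks(s)["yel"],215,215,255,260))
E
```

```text
138 0 0 0 [109, 169, 216]
139 0 0 0 [108, 173, 150]
140 0 0 0 [107, 162, 113]
141 0 0 0 [111, 95, 116]
142 0 0 0 [129, 16, 114]
143 0 0 0 [0, 15, 120]
144 0 0 0 [160, 13, 114]
145 0 0 0 [168, 10, 123]
146 0 0 0 [167, 11, 156]
147 0 0 0 [158, 6, 171]
148 0 0 0 [169, 16, 178]
149 0 0 0 [170, 8, 182]
150 0 0 0 [10, 8, 181]
151 0 0 0 [175, 8, 181]
152 0 0 0 [175, 8, 181]
153 0 0 0 [175, 8, 181]
154 0 0 0 [168, 7, 177]
155 245 245 1 [167, 10, 183]
156 0 0 0 [176, 10, 179]
157 0 0 0 [165, 11, 185]
158 0 0 0 [161, 11, 181]
159 253 256 4 [168, 18, 183]
160 252 262 10 [169, 11, 179]
161 250 259 10 [175, 8, 188]
162 250 259 10 [140, 3, 223]
163 245 259 15 [108, 5, 248]
164 237 259 17 [0, 0, 255]
165 237 259 18 [0, 0, 255]
166 237 259 18 [0, 0, 255]
167 242 259 18 [90, 1, 255]
247 239 255 17 [30, 141, 255]
248 239 255 17 [30, 143, 254]
249 239 255 17 [30, 145, 255]
250 239 255 17 [30, 145, 255]
251 240 255 16 [30, 157, 255]
252 241 254 14 [23, 170, 206]
253 0 0 0 [19, 96, 80]
254 0 0 0 [123, 51, 55]
255 0 0 0 [138, 22, 59]
256 0 0 0 [120, 4, 57]
257 0 0 0 [60, 10, 51]
phi 0.10573532 -3.0358574
(251, 160) [0.52109263 0.1347245  0.1388    ]
(251, 162) [0.5226355  0.13495882 0.1388    ]
(247, 252.5) [0.6000768  0.14328143 0.1388    ]
235 264 172 194
[0.55595456 0.13864232 0.08      ]
[array([239.27280259, 242.92345501]), array([238.96268796, 225.80721334])]
[(array([239.3, 244.8]), [234, 241, 11, 8, 55])] [(array([222.5, 228.4]), [220, 223, 6, 11, 27])]
```

```bash
python3 - <<'E'
from h import *
from rig import robot
s=robot.observe();print(s["position"],rel(s,[.5555,.1386,.110],.106-np.pi))
E
```

```text
[0.55330242 0.14073256 0.23006277] (array([-0.193, -0.249, 12.006]), np.float64(2.559310217634658))
```

```bash
python3 -m crank '[[[-0.2,-0.25,0,0,0,2.6],[0,0,3,0,0,0],[0,0,3,0,0,0],[0,0,3,0,0,0],[0,0,1,0,0,0]]]' 4; python3 - <<'E'
from h import *
from rig import robot
s=robot.observe();print(s["position"],s["orientation"],s["force"],rel(s,[.5555,.1386,.110],.106-np.pi))
E
```

```text
time: 2.65
position: [0.5552, 0.1376, 0.1285]
orientation: [-3.141, -0.003, -3.037]
force: [0.5, 0.3, -0.6]
width: 0.0401
grasp_force: 0.0
[0.55521799 0.13756683 0.12853106] [-3.14071422e+00 -3.06568833e-03 -3.03657250e+00] [ 0.52257356  0.30582905 -0.57958018] (array([-0.045,  0.101,  1.853]), np.float64(-0.05614087165101026))
```

```bash
python3 -m crank '[[[0,0.08,1.0,0,0,0],[0,0,0.8,0,0,0],[0,0,0,0,0,0],[0,0,0,0,0,0],[0,0,0,0,0,0]]]'; python3 -m crank '[[[0,0,0,0,0,0],[0,0,0,0,0,0],[0,0,0,0,0,0],[0,0,0,0,0,0],[0,0,0,0,0,0]]]' 0; python3 - <<'E'
from h import *
from rig import robot
s=robot.observe();R=pose(s)[1];print(s["position"],s["orientation"],"toolF",R.T@s["force"],s["moment"],s["q"][6])
E
```

```text
time: 3.28
position: [0.5566, 0.1387, 0.1129]
orientation: [3.141, 0.001, -3.035]
force: [0.3, -0.5, 0.0]
width: 0.0397
grasp_force: 0.0
time: 3.9
position: [0.5564, 0.1388, 0.1126]
orientation: [3.141, 0.001, -3.034]
force: [-1.2, 1.5, 5.0]
width: 0.013
grasp_force: 62.0
[0.55639898 0.13878835 0.11262412] [ 3.14133454e+00  5.29818422e-04 -3.03434712e+00] toolF [ 1.01404965  1.59971001 -4.95253126] [0.07829424 0.22424776 0.02750317] 1.4462861948225272
```

```bash
cat > st.py <<'E'
from h import *
from rig import robot
s=robot.observe();R=pose(s)[1];print("yaw",np.degrees(s["orientation"][2]).round(2),"rp",s["orientation"][:2].round(4),"pos",s["position"].round(4),"toolF",(R.T@s["force"]).round(1),"worldF",s["force"].round(1),"M",s["moment"].round(2),"q7",s["q"][6].round(3))
E
python3 -m crank '[[[0,0,0.011,0,0,10],[0,0,0.011,0,0,10],[0,0,0.011,0,0,10],[0,0,0.011,0,0,10],[0,0,0.011,0,0,10]]]'; python3 st.py
```

```text
time: 4.53
position: [0.556, 0.1376, 0.112]
orientation: [-3.14, 0.0, 2.37]
force: [-2.5, -2.5, 6.5]
width: 0.0132
grasp_force: 62.5
yaw 135.82 rp [-3.1403e+00  3.0000e-04] pos [0.556  0.1376 0.112 ] toolF [ 0.  -3.6 -6.5] worldF [-2.5 -2.5  6.5] M [-0.55  0.64  0.15] q7 0.698
```

```bash
python3 -m crank '[[[0,-0.04,0.011,0,0,10],[0,0,0.011,0,0,10],[0,0,0.011,0,0,10],[0,0,0.011,0,0,10],[0,0,0.011,0,0,10]]]'; python3 st.py
```

```text
time: 5.15
position: [0.5548, 0.1372, 0.1114]
orientation: [-3.139, 0.001, 1.498]
force: [-4.4, -2.2, 8.8]
width: 0.0129
grasp_force: 62.8
yaw 85.82 rp [-3.139e+00  1.300e-03] pos [0.5548 0.1372 0.1114] toolF [-2.5 -4.2 -8.8] worldF [-4.4 -2.2  8.8] M [-0.61  1.21  0.16] q7 -0.035
```

Force pattern implies that the tap's axis lies about 2 mm along tool +x from the TCP, so I'll orbit about it.

```bash
python3 -m crank '[[[-0.04,-0.11,0.005,0,0,10],[0,-0.036,0.008,0,0,10],[0,-0.036,0.011,0,0,10],[0,-0.036,0.011,0,0,10],[0,-0.036,0.011,0,0,10]]]'; python3 st.py
```

```text
time: 5.78
position: [0.5534, 0.1379, 0.111]
orientation: [3.141, 0.001, 0.625]
force: [-1.6, -1.6, 4.5]
width: 0.0133
grasp_force: 62.3
yaw 35.83 rp [3.1411e+00 9.0000e-04] pos [0.5534 0.1379 0.111 ] toolF [-2.3  0.4 -4.5] worldF [-1.6 -1.6  4.5] M [-0.43  0.46  0.11] q7 -0.759
```

```bash
python3 -m crank '[[[-0.02,-0.036,0.011,0,0,10],[0,-0.036,0.011,0,0,10],[0,-0.036,0.011,0,0,10],[0,0,0,0,0,0],[0,0,0,0,0,0]]]'; python3 st.py
```

```text
time: 6.4
position: [0.5531, 0.1387, 0.1106]
orientation: [3.14, -0.0, 0.107]
force: [-1.3, -2.0, 5.8]
width: 0.0131
grasp_force: 62.4
yaw 6.11 rp [ 3.1405e+00 -1.0000e-04] pos [0.5531 0.1387 0.1106] toolF [-1.5  1.8 -5.8] worldF [-1.3 -2.   5.8] M [-0.35  0.28 -0.15] q7 -1.188
```

```bash
python3 -m crank '[[[-0.02,0.056,-0.015,0,0,-10],[0,0.036,-0.011,0,0,-10],[0,0.036,-0.011,0,0,-10],[0,0.036,-0.011,0,0,-10],[0,0.036,-0.011,0,0,-10]]]'; python3 st.py; python3 -m crank '[[[0,0.036,-0.011,0,0,-10],[0,0.036,-0.011,0,0,-10],[0,0.036,-0.011,0,0,-10],[0,0.036,-0.011,0,0,-10],[0,0,0,0,0,0]]]'; python3 st.py
```

```text
time: 7.02
position: [0.5537, 0.1373, 0.1112]
orientation: [3.141, -0.0, 0.985]
force: [-0.5, 0.4, 3.5]
width: 0.0131
grasp_force: 62.1
yaw 56.43 rp [ 3.1412e+00 -1.0000e-04] pos [0.5537 0.1373 0.1112] toolF [ 0.1 -0.6 -3.5] worldF [-0.5  0.4  3.5] M [-0.09  0.28 -0.15] q7 -0.461
time: 7.65
position: [0.5548, 0.137, 0.1116]
orientation: [-3.142, -0.0, 1.676]
force: [-1.8, 0.2, 5.3]
width: 0.013
grasp_force: 62.3
yaw 96.04 rp [-3.1415e+00 -5.0000e-04] pos [0.5548 0.137  0.1116] toolF [ 0.4 -1.7 -5.3] worldF [-1.8  0.2  5.3] M [-0.04  0.35  0.14] q7 0.114
```

```bash
python3 -m crank '[[[0,-0.05,0.005,0,0,10],[0,-0.036,0.009,0,0,10],[0,-0.036,0.011,0,0,10],[0,-0.036,0.011,0,0,10],[0,-0.036,0.011,0,0,10]]]'; python3 st.py; python3 -m crank '[[[0,-0.036,0.011,0,0,10],[0,-0.036,0.011,0,0,10],[0,-0.036,0.011,0,0,10],[0,-0.036,0.011,0,0,10],[0,0,0,0,0,0]]]'; python3 st.py
```

```text
time: 8.28
position: [0.5534, 0.1376, 0.1111]
orientation: [3.14, -0.0, 0.797]
force: [0.0, -0.2, 2.1]
width: 0.0126
grasp_force: 62.0
yaw 45.64 rp [ 3.1405e+00 -4.0000e-04] pos [0.5534 0.1376 0.1111] toolF [-0.1  0.2 -2.1] worldF [ 0.  -0.2  2.1] M [-0.06  0.03  0.13] q7 -0.618
time: 8.9
position: [0.5529, 0.1387, 0.1107]
orientation: [3.14, -0.001, 0.106]
force: [1.4, -1.2, 4.6]
width: 0.0128
grasp_force: 62.2
yaw 6.1 rp [ 3.1399e+00 -1.4000e-03] pos [0.5529 0.1387 0.1107] toolF [ 1.3  1.3 -4.6] worldF [ 1.4 -1.2  4.6] M [-0.19 -0.13 -0.14] q7 -1.189
```

```bash
python3 -m crank '[[[0,0,0,0,0,0],[0,0,0,0,0,0],[0,0,-1.5,0,0,0],[0,0,-2.5,0,0,0],[0.2,0,-0.5,0,0,-10]]]' 4; python3 -m crank '[[[0,0,0,0,0,-10.5],[0,0,0,0,0,-10.5],[0,0,0,0,0,-10.5],[0,0,0,0,0,-10.5],[0,0,0,0,0,-10.5]]]';python3 -m crank '[[[0,0,0,0,0,-10.5],[0,0,0,0,0,-10.5],[0,0,0,0,0,-10.5],[0,0,0,0,0,-10.5],[0,0,0,0,0,-10.5]]]';python3 -m crank '[[[0,0,0,0,0,-10.5],[0,0,0,0,0,-10.5],[0,0,0,0,0,-10.5],[0,0,0,0,0,-10.5],[0,0,0,0,0,-10.5]]]'; python3 - <<'E'
import pickle
from h import *
from rig import robot,capture
s=robot.observe();print(s["position"],s["q"][6],rel(s,[.5548,.139,.1110],np.radians(6.1-180)))
c=capture("side");pickle.dump(c,open("pics/s2.pkl","wb"));t=capture("wrist");pickle.dump(t,open("pics/w2.pkl","wb"))
cv2.imwrite("pics/c2.png",np.hstack([cv2.resize(c["pixels"][195:295,190:300],(400,360)),cv2.resize(t["pixels"],(400,360))])[:,:,::-1])
E
```

```text
time: 9.52
position: [0.5554, 0.139, 0.1577]
orientation: [3.141, -0.003, 0.286]
force: [0.9, 0.8, -0.1]
width: 0.04
grasp_force: 0.0
time: 10.15
position: [0.5546, 0.1389, 0.1566]
orientation: [3.141, -0.001, 1.204]
force: [0.2, -0.8, 0.1]
width: 0.0401
grasp_force: 0.0
time: 10.78
position: [0.5547, 0.1387, 0.1566]
orientation: [3.141, 0.001, 2.12]
force: [0.2, 0.4, -0.3]
width: 0.04
grasp_force: 0.0
time: 11.4
position: [0.5547, 0.1386, 0.1566]
orientation: [-3.141, 0.001, 3.036]
force: [0.8, 0.7, 0.3]
width: 0.04
grasp_force: 0.0
[0.55471444 0.13855278 0.1565833 ] 1.2801052713447105 (array([3.000e-03, 4.600e-02, 4.558e+00]), np.float64(-12.142749768362892))
```

View pics/c2.png

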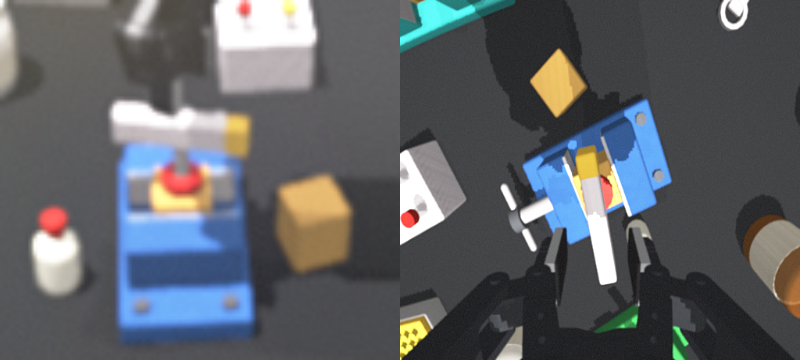

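Left: the bar has turned half a turn (yellow end now nearest the robot), the tap is upright, and the spare nut and oil bottle are in place. Right: fingers straddle the bar with 12° left to turn. Next is the regrip.

```bash
python3 -m crank '[[[0,0.045,0.5,0,0,-6],[0,0,0.5,0,0,-6.1],[0,0,1.8,0,0,0],[0,0,1.7,0,0,0],[0,0,0,0,0,0]]]'; python3 st.py; python3 -m crank '[[[0,0,0,0,0,0],[0,0,0,0,0,0],[0,0,0,0,0,0],[0,0,0,0,0,0],[0,0,0,0,0,0]]]' 0; python3 st.py
```

```text
time: 12.12
position: [0.5529, 0.1391, 0.1084]
orientation: [-3.14, -0.004, -3.043]
force: [0.2, 0.3, 0.4]
width: 0.0398
grasp_force: 0.0
yaw -174.36 rp [-3.1403 -0.0039] pos [0.5529 0.1391 0.1084] toolF [-0.2  0.2 -0.4] worldF [0.2 0.3 0.4] M [ 0.07 -0.   -0.04] q7 1.475
time: 12.75
position: [0.5547, 0.1392, 0.1109]
orientation: [-3.141, 0.001, -3.042]
force: [0.5, -2.8, 2.6]
width: 0.0129
grasp_force: 62.0
yaw -174.28 rp [-3.1413e+00  8.0000e-04] pos [0.5547 0.1392 0.1109] toolF [-0.2 -2.9 -2.6] worldF [ 0.5 -2.8  2.6] M [-0.69 -0.04  0.  ] q7 1.476
```

```bash
python3 -m crank '[[[0,-0.05,0.011,0,0,10],[0,0,0.011,0,0,10],[0,0,0.011,0,0,10],[0,0,0.011,0,0,10],[0,0,0.011,0,0,10]]]'; python3 st.py
```

```text
time: 13.38
position: [0.5549, 0.139, 0.1104]
orientation: [3.141, 0.001, 2.364]
force: [0.3, -3.1, 2.9]
width: 0.0129
grasp_force: 62.0
yaw 135.44 rp [3.1408e+00 8.0000e-04] pos [0.5549 0.139  0.1104] toolF [-2.4 -2.  -2.9] worldF [ 0.3 -3.1  2.9] M [-0.61  0.    0.13] q7 0.733
```

```bash
python3 -m crank '[[[-0.045,-0.04,0.011,0,0,10],[0,0,0.011,0,0,10],[0,0,0.011,0,0,10],[0,0,0.011,0,0,9.5],[0,0,0,0,0,0]]]'; python3 st.py
```

```text
time: 14.0
position: [0.5549, 0.1387, 0.1099]
orientation: [3.14, 0.0, 1.681]
force: [-0.5, -2.0, 4.2]
width: 0.0132
grasp_force: 62.2
yaw 96.34 rp [3.1405e+00 2.0000e-04] pos [0.5549 0.1387 0.1099] toolF [-1.9 -0.7 -4.2] worldF [-0.5 -2.   4.2] M [-0.53 -0.07 -0.2 ] q7 0.163
```

Half turn done (bar within 0.3°). Quarter back now.

```bash
python3 -m crank '[[[-0.03,-0.01,-0.015,0,0,-10],[0,0,-0.012,0,0,-10],[0,0,-0.011,0,0,-10],[0,0,-0.011,0,0,-10],[0,0,-0.011,0,0,-10]]]'; python3 st.py; python3 -m crank '[[[0,0,-0.011,0,0,-10],[0,0,-0.011,0,0,-10],[0,0,-0.011,0,0,-10],[0,0,-0.011,0,0,-10],[0,0,0,0,0,0]]]'; python3 st.py
```

```text
time: 14.62
position: [0.5548, 0.1388, 0.1105]
orientation: [3.14, 0.0, 2.561]
force: [0.6, -0.0, 1.8]
width: 0.013
grasp_force: 61.9
yaw 146.74 rp [3.1397e+00 3.0000e-04] pos [0.5548 0.1388 0.1105] toolF [-0.5  0.3 -1.8] worldF [ 0.6 -0.   1.8] M [-0.1  -0.14 -0.19] q7 0.9
time: 15.25
position: [0.5547, 0.1389, 0.111]
orientation: [3.14, 0.001, -3.032]
force: [0.8, 0.1, 2.8]
width: 0.0131
grasp_force: 62.0
yaw -173.71 rp [3.14e+00 1.20e-03] pos [0.5547 0.1389 0.111 ] toolF [-0.8 -0.  -2.8] worldF [0.8 0.1 2.8] M [ 0.21 -0.06  0.11] q7 1.485
```

```bash
for i in 1; do :; done; python3 -m crank '[[[0,0,0.011,0,0,10],[0,0,0.011,0,0,10],[0,0,0.011,0,0,10],[0,0,0.011,0,0,10],[0,0,0.011,0,0,10]]]'; python3 st.py; python3 -m crank '[[[0,0,0.011,0,0,10],[0,0,0.011,0,0,10],[0,0,0.011,0,0,10],[0,0,0.011,0,0,10],[0,0,0.011,0,0,10]]]'; python3 st.py
```

```text
time: 15.88
position: [0.5548, 0.1388, 0.1104]
orientation: [3.14, 0.001, 2.371]
force: [0.4, -0.4, 2.8]
width: 0.0125
grasp_force: 61.9
yaw 135.87 rp [3.1401e+00 5.0000e-04] pos [0.5548 0.1388 0.1104] toolF [-0.6  0.  -2.8] worldF [ 0.4 -0.4  2.8] M [-0.01 -0.16  0.18] q7 0.739
time: 16.5
position: [0.5548, 0.1386, 0.1098]
orientation: [3.14, -0.001, 1.499]
force: [0.6, -0.6, 1.7]
width: 0.0131
grasp_force: 62.0
yaw 85.87 rp [ 3.1403e+00 -5.0000e-04] pos [0.5548 0.1386 0.1098] toolF [-0.6  0.6 -1.7] worldF [ 0.6 -0.6  1.7] M [-0.15 -0.13  0.16] q7 0.009
```

```bash
python3 -m crank '[[[0,0,0.011,0,0,10],[0,0,0.011,0,0,10],[0,0,0.011,0,0,10],[0,0,0.011,0,0,10],[0,0,0.009,0,0,8]]]'; python3 st.py; python3 -m crank '[[[0,0,0.003,0,0,3],[0,0,0.003,0,0,3],[0,0,0,0,0,0],[0,0,0,0,0,0],[0,0,0,0,0,0]]]'; python3 st.py
```

```text
time: 17.12
position: [0.5547, 0.1385, 0.1093]
orientation: [3.141, -0.001, 0.662]
force: [0.8, -0.3, 3.5]
width: 0.0127
grasp_force: 62.1
yaw 37.92 rp [ 3.1411e+00 -9.0000e-04] pos [0.5547 0.1385 0.1093] toolF [ 0.4  0.7 -3.5] worldF [ 0.8 -0.3  3.5] M [-0.29  0.03  0.18] q7 -0.681
time: 17.75
position: [0.5547, 0.1384, 0.1092]
orientation: [-3.141, -0.001, 0.563]
force: [0.1, -1.2, 5.7]
width: 0.013
grasp_force: 62.3
yaw 32.25 rp [-3.1415e+00 -9.0000e-04] pos [0.5547 0.1384 0.1092] toolF [-0.6  1.  -5.7] worldF [ 0.1 -1.2  5.7] M [-0.06 -0.08 -0.  ] q7 -0.762
```

```bash
python3 -m crank '[[[0,0,0.002,0,0,2],[0,0,0.002,0,0,2],[0,0,0.002,0,0,2],[0,0,0.002,0,0,2],[0,0,0.002,0,0,2]]]'; python3 st.py; python3 -m crank '[[[0,0,0.002,0,0,1.5],[0,0,0.001,0,0,1.5],[0,0,0.002,0,0,1.5],[0,0,0.001,0,0,1.5],[0,0,0.001,0,0,1]]]'; python3 st.py
```

```text
time: 18.38
position: [0.5546, 0.1384, 0.1091]
orientation: [-3.141, -0.001, 0.387]
force: [-0.7, 0.7, 5.6]
width: 0.0132
grasp_force: 62.4
yaw 22.16 rp [-3.1413e+00 -7.0000e-04] pos [0.5546 0.1384 0.1091] toolF [-0.4 -0.9 -5.6] worldF [-0.7  0.7  5.6] M [-0.02 -0.07  0.11] q7 -0.907
time: 19.0
position: [0.5545, 0.1385, 0.109]
orientation: [3.141, 0.0, 0.271]
force: [-0.7, -0.1, 6.9]
width: 0.0129
grasp_force: 72.9
yaw 15.5 rp [3.1407e+00 2.0000e-04] pos [0.5545 0.1385 0.109 ] toolF [-0.7 -0.1 -6.9] worldF [-0.7 -0.1  6.9] M [-0.24  0.14  1.63] q7 -1.004
```

```bash
python3 -m crank '[[[0,0,0,0,0,-0.8],[0,0,0,0,0,0],[0,0,0,0,0,0],[0,0,0,0,0,0],[0,0,0,0,0,0]]]'; python3 st.py
```

```text
time: 19.62
position: [0.5545, 0.1385, 0.109]
orientation: [3.141, 0.0, 0.285]
force: [-0.2, -0.5, 6.7]
width: 0.0133
grasp_force: 69.5
yaw 16.31 rp [3.1409e+00 1.0000e-04] pos [0.5545 0.1385 0.109 ] toolF [-0.4  0.4 -6.7] worldF [-0.2 -0.5  6.7] M [-0.19  0.09  1.41] q7 -0.993
```

```bash
python3 -m crank '[[[0,0,0,0,0,-1.5],[0,0,0,0,0,-1],[0,0,0,0,0,-0.5],[0,0,0,0,0,0],[0,0,0,0,0,0]]]'; python3 st.py
```

```text
time: 20.25
position: [0.5546, 0.1384, 0.109]
orientation: [3.141, -0.0, 0.335]
force: [-0.5, 0.3, 6.1]
width: 0.0127
grasp_force: 63.3
yaw 19.18 rp [ 3.1413e+00 -3.0000e-04] pos [0.5546 0.1384 0.109 ] toolF [-0.4 -0.4 -6.1] worldF [-0.5  0.3  6.1] M [-0.16  0.13  0.85] q7 -0.951
```

```bash
python3 -m crank '[[[0,0,0,0,0,-1],[0,0,0,0,0,-0.5],[0,0,0,0,0,0],[0,0,0,0,0,0],[0,0,0,0,0,0]]]'; python3 st.py;  python3 -m crank '[[[0,0,0,0,0,0],[0,0,0,0,0,0],[0,0,0,0,0,0],[0,0,-1.5,0,0,0],[0,0,-2.5,0,0,0]]]' 5; python3 -m crank '[[[0,0,-4,0,0,0],[0,0,-4,0,0,0],[0,0,-2,0,0,0],[0,0,0,0,0,0],[0,0,0,0,0,0]]]'; python3 st.py; python3 - <<'E'
import pickle
from h import *
from rig import robot,capture
c=capture("side");t=capture("wrist");pickle.dump(t,open("pics/w3.pkl","wb"))
cv2.imwrite("pics/c3.png",np.hstack([cv2.resize(c["pixels"][195:295,190:300],(400,360)),cv2.resize(t["pixels"],(400,360))])[:,:,::-1])
m=masks(t);a=(m["white"]|m["yel"])
for n in("yel","white"):
  for b in blobs(m[n],180,80,330,300,80): print(n,b,pt(t,b[0],.135))
E
```

```text
time: 20.88
position: [0.5546, 0.1384, 0.109]
orientation: [-3.142, -0.0, 0.36]
force: [0.2, -0.6, 6.1]
width: 0.013
grasp_force: 62.7
yaw 20.6 rp [-3.1416e+00 -5.0000e-04] pos [0.5546 0.1384 0.109 ] toolF [-0.   0.6 -6.1] worldF [ 0.2 -0.6  6.1] M [-0.11  0.06  0.48] q7 -0.93
time: 21.5
position: [0.554, 0.1378, 0.1493]
orientation: [3.141, 0.001, 0.358]
force: [0.7, -0.2, 1.1]
width: 0.0499
grasp_force: 0.0
time: 22.12
position: [0.5535, 0.1384, 0.2476]
orientation: [-3.141, 0.002, 0.359]
force: [-0.0, 0.1, 0.3]
width: 0.0499
grasp_force: 0.0
yaw 20.56 rp [-3.1413e+00  1.9000e-03] pos [0.5535 0.1384 0.2476] toolF [ 0.  -0.1 -0.3] worldF [-0.   0.1  0.3] M [ 0.   -0.03 -0.  ] q7 -1.072
yel (array([245.8, 155.6]), [235, 136, 25, 54, 506]) [0.58137447 0.15438101 0.135     ]
yel (array([266.7, 168.5]), [261, 156, 11, 35, 178]) [0.57723789 0.13406606 0.135     ]
white (array([238.6,  89.6]), [225, 80, 27, 19, 264]) [0.62875403 0.17784087 0.135     ]
white (array([233. , 169.1]), [231, 135, 5, 70, 191]) [0.56676445 0.16053673 0.135     ]
white (array([272. , 170.6]), [268, 137, 8, 70, 197]) [0.57712166 0.12920594 0.135     ]
white (array([252.6, 196.2]), [244, 155, 18, 83, 1312]) [0.55001945 0.13657698 0.135     ]
white (array([314.6, 169.6]), [300, 163, 30, 14, 365]) [0.59066766 0.09571329 0.135     ]
```

View pics/c3.png

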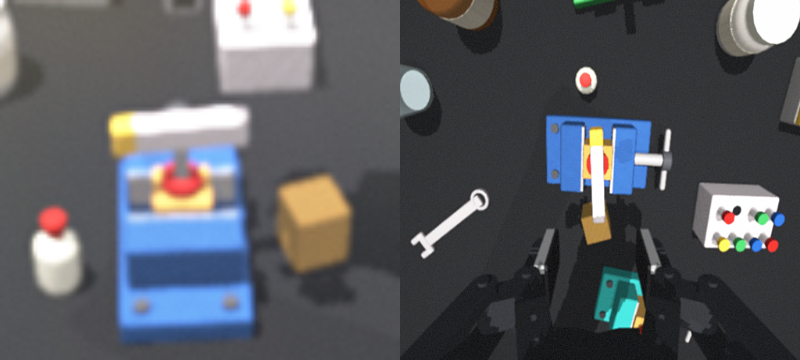

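Left: the collar sits on the nut, the tap is upright and its neighbours are untouched. Right: the bar runs along the jaws with the yellow end at (595,140). A quick check of bar angle and the turn made:

```bash
python3 - <<'E'
import pickle
from h import *
t=pickle.load(open("pics/w3.pkl","rb"))
h=cv2.cvtColor(t["pixels"],cv2.COLOR_RGB2HSV);a=(h[...,2]>185)&(h[...,1]<60)
n,l,s,ce=cv2.connectedComponentsWithStats(a[:, :].astype(np.uint8)); k=l[196,252]
P=[pt(t,(np.nonzero(l[y]==k)[0].mean(),y),.135)[:2] for y in range(165,230)]
vx,vy,_,_=cv2.fitLine(np.array(P,np.float32),2,0,.001,.001).ravel();print(np.degrees(np.arctan2(vy,vx)))
E
```

```text
22.733934
```

```bash
python3 -c "
from rig import order; print(order.hand_in())"
```

```text
the job is handed in; nothing more can be done
None
```

The tap was run in as asked (half turn in, quarter back, twice, then in to the hard stop), with one fresh grip partway through the second half turn. The collar is on the nut and the tap is released and looks straight; the job was handed in at about 22 s. The tap was pushed sideways by up to about 5 N (roughly 1 mm of lean) during the first half turn, and by about 3 N or less after that; the two items beside the vice look untouched, and I did not re-check the rest of the bench.

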